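# Ring the counter bell and point out the red thread and the wax tin

### The arm

A 6-joint arm with a two-finger parallel gripper is mounted at the origin on a cart in front of the work surface, level with it; the furniture and walls round the work are solid. World frame = base frame: x ahead of the robot, y to its left, z up, the work surface at z = 0. Lengths are in mm, angles in rad, forces in N, time in s.
With the tool pointing down it reaches from about 350 to 875 mm from the base axis. Payload 4.2 kg.
Tool frame: the origin (TCP) lies midway between the tips of the shut fingers; the grasp point (between the pads) lies 19 mm behind it (tcp_to_grasp is the distance from the TCP to the grasp point, in mm); z points along the fingers, y is the line along which they close (so a half turn about z gives the same grasp; the last joint's range is limited). The gripper opens to 85 mm and grips with 20 to 120 N. Pads are 22 mm wide; open, the fingers measure 114 mm over their backs; the gripper's body (76 mm by 85 mm) begins 54 mm behind the grasp point. The pads swing forward as they close: fully open they stand 13 mm farther back than shut.
Start: joints at [-1.05, 0.385, 0.008, 0, -1.194, -0.259], TCP at [161.779, -603.678, 231.312] pointing down, gripper open.
Joint ranges: [-3.14, 3.14], [-1.21, 2.06], [-1.07, 1.41], [-3.16, 2.05], [-2.99, -0.16], [-3.1, 3.1]. Speed limits (rad/s): [2.79, 2.79, 3.14, 3.14, 3.14, 3.14].

### API

Orientations are given as a unit quaternion [x, y, z, w].
In Python, from bench import read_state, get_image, job_done, tcp_to_grasp gives the robot as it stands.
- The arm moves only by the tool jog_arm, never from a script. Its argument "plan" is a list of rows, each a list of 3 entries, a list of its own where there are three numbers: the finger opening in mm, from 0 to 85.4, then the shift along the tool's x, y, z as a fraction of full scale, then the turn, a rotation vector about the tool's x, y, z as a fraction of full scale. A call has 1 to 10 rows; each row is the pose to reach, as a shift and turn from the pose commanded when the call began, along the tool's axes at that moment; what a row does not reach only later rows make up. Full scale, the value 1, is 0.1 m for a shift and 60 degrees for a turn. A row lasts 1/8 s, in which the tool goes at most 62.5 mm and 10.7 degrees, less where a joint would pass 70% of its speed; a pose out of reach is approached as far as the arm can. A call with a number of a shift or a turn outside -1 to 1 is refused whole. A call with a gripper value outside its range is refused whole. The fingers move at their own pace and stop on an object; the grip force is fixed at half the most. Time passes only in rows, so rows that repeat a pose let the fingers close. It gives the time, the measured TCP pose, the force, the opening and the grip force at its end, in the units of the state.
- read_state(): the state, without advancing time (a new reading comes with each control period).
- get_image(name): name is "side" or "top" or "wrist"; returns a dict with "img" (480x640x3 uint8, red, green, blue), "range_z" (480x640 float32, mm along the optical axis (not along the pixel's ray), 0 where there is no reading), "intrinsics" (3x3 intrinsics, pixels), "distortion" ([k1, k2, p1, p2, k3] as OpenCV has them; the pictures are not rectified), "extrinsics" (4x4, takes a point from camera to world coordinates); the wrist camera has in their place "tool_from_camera" (4x4, takes a point from camera to tool coordinates, whose origin is the TCP and whose axes are the flange's). Camera axes: x right, y down, z forward; pixel columns grow to the right and rows downward; lengths in mm; the calibration is good to about 2 mm. A picture is of the moment at which its call begins: read the wrist's pose just before it.
- job_done(): hands the job in; it is judged then, once.
The state is a dict: "clock": time; "joints": joint angles; "joint_vel": joint speeds; "joint_efforts": joint torques, N m; "position": TCP position; "ee_rot": TCP orientation; "contact_force": force on the tool from outside, world axes, zero at the start; "wrist_torque": the same for the moment, N m; "gripper_width": finger opening in mm; "grasp_force": force on a finger pad.
Only numpy, scipy, OpenCV 4.12 (cv2) and the standard library are available. Lean on these libraries where they do the work, as an engineer would, in place of code of your own. Each camera call takes 0.05 s, during which the arm holds its last target. There are 200 camera calls.

### The job

Ring the counter bell with a gentle press of its brass plunger and let it spring back, then show the customer what the repair needs: hold your fingertips about 3 cm above the middle of the red thread spool (the one near the bell, not the spools at the far left end of the counter) for two seconds, then do the same above the gold wax tin and finish there, still pointing at it. Use only the fingertips from above: the bell stays where it stands, the spools, the tin and the jar of tacks are not touched, and you travel high so as not to seem to point at another spool or at the jar.

Things in the scene. Friction and masses are not known exactly. Their poses are not given: they have to be found in the camera images.
- spool_red_top (a point): Centre of the top face of the standing wooden spool wound with red thread, 40 dia x 60 high, within 35 degrees of straight ahead of the robot (the other spools at the far left end, over 0.6 m to the left, are part of the room) (mm). Loose, stands upright on the counter; its z axis points up.
- spool_black_top (a point): Centre of the top face of the standing wooden spool wound with very dark blue (nearly black) thread, 40 dia x 60 high; leave alone (mm). Loose, stands upright on the counter; its z axis points up.
- spool_tan_top (a point): Centre of the top face of the standing wooden spool wound with tan thread, 40 dia x 60 high; leave alone (mm). Loose, stands upright on the counter; its z axis points up.
- wax_tin_top (a point): Centre of the top face of the low round gold-coloured wax tin with closed lid, 62 dia x 25 high (mm). Loose, stands upright on the counter; its z axis points up.
- jar_nails_top (a point): Centre of the top face of the whitish glass jar of tacks with a pale lid, 60 dia x 64 high; leave alone (mm). Loose, stands upright on the counter; its z axis points up.
- bell_top (a point): Centre of the top of the counter bell's brass plunger cap (cap 22 mm dia, 50 mm above the counter; it moves down with the cap, 6 mm of travel). The cap stands 12 mm over the steel dome.
- bell_center (a point): The counter bell itself: domed steel bell 78 mm dia on a black round foot 84 mm dia, loose on the counter, about 0.5 kg. The point lies on its axis 20 mm above its underside; z is up.
- bell_plunger (a joint): Bell plunger in m: 0 is up, 0.006 fully pressed; it rings past 0.004. A spring (1.6 N at the top, 4 N fully pressed) returns it.

How it is judged (in metres and radians):
On the way, in this order (a step that is already met when the one before it is completed fails the run):
1. the bell's plunger is pressed far enough to ring (value of joint bell_plunger above 0.004 m), for 0.02 s.
2. pointing at the red spool from above for 1.5 s, the plunger up again (horizontal distance between the grasp point and spool_red_top below 0.035 m and z of the grasp point in the frame of spool_red_top between 0.015 and 0.105 m and value of joint bell_plunger below 0.0015 m), for 1.5 s.
3. pointing at the gold wax tin from above for 1.5 s (horizontal distance between the grasp point and wax_tin_top below 0.035 m and z of the grasp point in the frame of wax_tin_top between 0.015 and 0.105 m), for 1.5 s.
At the end, for the whole second after the job is handed in: The grasp point is over the gold wax tin: within 35 mm of its middle and 15 to 105 mm above its top. The plunger is up (within 1.5 mm), the bell upright within 30 mm of its start; spools, tin and jar are within 8 mm of theirs (all of step 3 and value of joint bell_plunger below 0.0015 m and distance of bell_center from where it was at the start of the episode below 0.03 m and angle between bell_center's own z axis and vertical below 0.1 rad and distance of each of spool_red_top, spool_black_top, spool_tan_top, wax_tin_top, jar_nails_top from where it was at the start of the episode below 0.008 m); the robot touches nothing.
It fails at once if a spool, the tin or the jar is touched by the robot (contact force between any of spool_red, spool_black, spool_tan, wax_tin, jar_nails and the fingers above 0.3 N or contact force between any of spool_red, spool_black, spool_tan, wax_tin, jar_nails and the arm above 0.3 N).
It fails at once if a spool, the tin or the jar is moved by more than 8 mm (not (distance of spool_red_top from where it was at the start of the episode below 0.008 m) or not (distance of spool_black_top from where it was at the start of the episode below 0.008 m) or not (distance of spool_tan_top from where it was at the start of the episode below 0.008 m) or not (distance of wax_tin_top from where it was at the start of the episode below 0.008 m) or not (distance of jar_nails_top from where it was at the start of the episode below 0.008 m)).
It fails at once if the bell is lifted, carried, knocked over or pushed more than 30 mm (not (distance of bell_center from where it was at the start of the episode below 0.03 m) or not (angle between bell_center's own z axis and vertical below 0.1 rad) or height (world z) of bell_center above 0.03 m).
It fails at once if the bell is struck with more than 40 N (contact force between bell and the fingers above 40 N).
It fails at once if the fingertips come down over the middle of another spool or the jar of tacks, as if pointing at it (grasp point within 20 mm of its middle seen from above and less than 75 mm above its top) ((horizontal distance between the grasp point and spool_black_top below 0.02 m and z of the grasp point in the frame of spool_black_top between -0.05 and 0.075 m) or (horizontal distance between the grasp point and spool_tan_top below 0.02 m and z of the grasp point in the frame of spool_tan_top between -0.05 and 0.075 m) or (horizontal distance between the grasp point and jar_nails_top below 0.02 m and z of the grasp point in the frame of jar_nails_top between -0.05 and 0.075 m)).
It also fails if it takes over 54 s, if anything falls off the work surface, if the arm or the gripper's body presses on something with over 40 N, if the wrist force passes 120 N, or if a joint passes its speed limit or range.

## Working session

There is one attempt and no reset: what is moved stays moved. The work goes in short steps, Python scripts to look and compute and a tool call to move; the robot and the scene stay as the last step left them, time stands still between calls to the robot, and variables do not carry over. Pictures are saved under pics/ and viewed, at most 10 in all, crops included, and the job is handed in when it is done.

Besides the shell and the picture viewer there is one more tool, called after "Emit:" in YAML: its name, and indented under it one key for each argument. jog_arm: Moves the arm, as the interface text tells. Its arguments: {"type":"object","properties":{"plan":{"type":"array"}},"required":["plan"]}

```bash
mkdir -p pics; cat > h.py <<'E'
import numpy as np,cv2
from bench import *
from scipy.spatial.transform import Rotation as R
def world(d,px,z,T=None):
    "cast pixels onto plane z"
    T=np.array(d["extrinsics"] if T is None else T)
    p=cv2.undistortPoints(np.array(px,float).reshape(-1,1,2),np.array(d["intrinsics"]),np.array(d["distortion"])).reshape(-1,2)
    r=np.c_[p,np.ones(len(p))]@T[:3,:3].T
    return T[:3,3]+r*((z-T[2,3])/r[:,2])[:,None]
def save(d,n): cv2.imwrite(n,cv2.cvtColor(d["img"],cv2.COLOR_RGB2BGR))
E
python3 - <<'E'
from h import *
for n in("top","side"):
    d=get_image(n); save(d,f"pics/{n}.png"); np.savez(f"{n}.npz",**d); print(n,np.round(d["extrinsics"],2).tolist())
s=read_state();print(s["clock"],s["position"],s["ee_rot"],tcp_to_grasp)
E
```

```text
top [[0.01, -0.99, 0.11, 455.33], [-1.0, -0.01, -0.02, 58.76], [0.02, -0.11, -0.99, 975.87], [0.0, 0.0, 0.0, 1.0]]
side [[-0.98, -0.08, 0.16, 384.31], [-0.18, 0.38, -0.91, 853.89], [0.01, -0.92, -0.39, 429.51], [0.0, 0.0, 0.0, 1.0]]
0.1 [ 161.645383   -603.18211757  230.30486776] [-1.30446072e-01  9.91454888e-01  9.98587404e-04 -1.72835912e-04] 18.700000000000003
```

View pics/top.png

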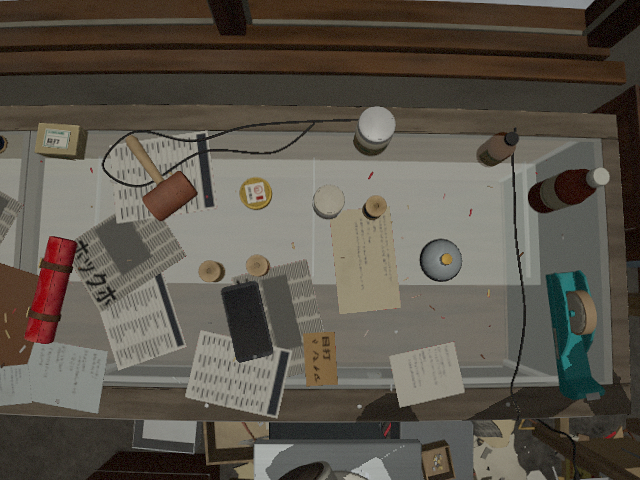

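View pics/side.png

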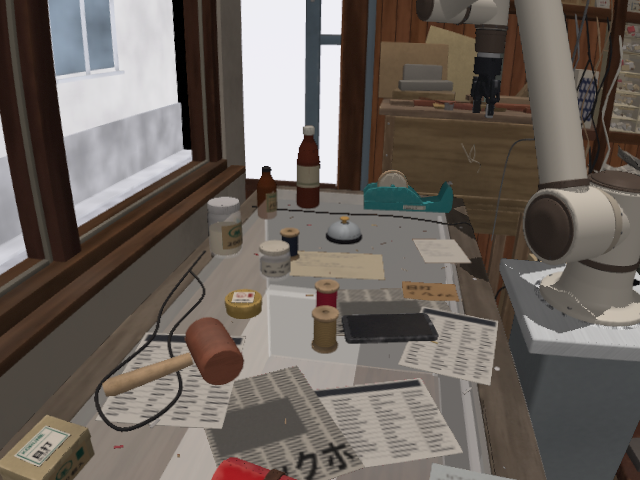

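The top view shows the bell cap at (446,258), black spool (375,205), jar lid (329,198), gold tin (256,193) and two spools at (257,264) and (210,270). In the side view, the red spool (326,285) is farther from the camera than the tan one (324,313), so red is the one at (257,264).

```bash
python3 - <<'E'
from h import *
d=dict(np.load("top.npz")); s=dict(np.load("side.npz"))
T=np.array(d["extrinsics"])
for n,px,h,sz in[("bell",(446,258),50,11),("red",(257,264),60,20),("tan",(210,270),60,20),("black",(375,205),60,20),("tin",(256,193),25,31),("jar",(329,198),64,30)]:
    p=world(d,[px],h)[0]
    # refine: centroid of range points at the top height near it
    u,v=np.meshgrid(np.arange(px[0]-35,px[0]+36),np.arange(px[1]-35,px[1]+36))
    uv=np.c_[u.ravel(),v.ravel()]; Z=d["range_z"][uv[:,1],uv[:,0]]
    q=cv2.undistortPoints(uv.astype(float).reshape(-1,1,2),d["intrinsics"],d["distortion"]).reshape(-1,2)
    W=(np.c_[q,np.ones(len(q))]*Z[:,None])@T[:3,:3].T+T[:3,3]
    m=(Z>0)&(abs(W[:,2]-h)<7)&(np.hypot(*(W[:,:2]-p[:2]).T)<sz+10)
    c=(W[m].min(0)+W[m].max(0))/2 if m.any() else None
    X=np.linalg.inv(s["extrinsics"])@[*p,1]
    sp=cv2.projectPoints(X[:3].reshape(1,3),np.zeros(3),np.zeros(3),s["intrinsics"],s["distortion"])[0].ravel()
    print(n,p.round(),m.sum(),W[m].mean(0).round(1),c.round(1),np.ptp(W[m],axis=0).round(),"side",sp.round(),"az",np.degrees(np.arctan2(p[1],p[0])).round())
E
```

```text
bell [ 502. -196.   50.] 102 [ 501.2 -196.5   48.9] [ 501.4 -196.5   49.1] [21. 20.  9.] side [344. 217.] az -21.0
red [488. 153.  60.] 385 [486.8 153.7  59.5] [487.4 153.7  59.5] [38. 39. 10.] side [325. 284.] az 17.0
tan [477. 238.  60.] 381 [475.2 239.3  59.6] [475.7 239.3  58.9] [38. 38. 11.] side [324. 311.] az 27.0
black [599. -63.  60.] 370 [598.4 -63.7  59.4] [598.2 -63.8  58.8] [39. 39. 11.] side [289. 231.] az -6.0
tin [625. 161.  25.] 836 [626.2 162.7  24.6] [626.5 163.   24.2] [61. 62. 12.] side [244. 296.] az 14.0
jar [610.  23.  64.] 752 [607.7  23.2  63.3] [609.   22.5  62.9] [57. 55. 12.] side [273. 244.] az 2.0
```

Heights, sizes and side-view projections all agree. Tool axes are x=(-.966,-.259), y=(-.259,.966), z down. Next I shut the fingers and travel at z≈230 to above the bell.

Emit:
jog_arm:
  plan:
    - [0, [-0.4, 0.3, 0], [0, 0, 0]]
    - [0, [-0.867, 0.61, 0], [0, 0, 0]]
    - [0, [-0.867, 0.61, 0], [0, 0, 0]]

```text
clock: 0.48
position: [231.4, -520.0, 231.3]
ee_rot: [-0.133, 0.991, 0.0, 0.0]
contact_force: [0.3, -0.9, 0.1]
gripper_width: 32.2
grasp_force: 0.0
```

Emit:
jog_arm:
  plan:
    - [0, [-0.4, 0.3, 0], [0, 0, 0]]
    - [0, [-0.867, 0.61, 0], [0, 0, 0]]
    - [0, [-0.867, 0.61, 0], [0, 0, 0]]

```text
clock: 0.85
position: [299.2, -439.3, 231.3]
ee_rot: [-0.133, 0.991, 0.0, 0.0]
contact_force: [-0.7, -0.5, -0.3]
gripper_width: 0.1
grasp_force: 0.0
```

Emit:
jog_arm:
  plan:
    - [0, [-0.4, 0.3, 0], [0, 0, 0]]
    - [0, [-0.867, 0.61, 0], [0, 0, 0]]
    - [0, [-0.867, 0.61, 0], [0, 0, 0]]

```text
clock: 1.23
position: [367.0, -358.5, 231.2]
ee_rot: [-0.132, 0.991, 0.0, 0.0]
contact_force: [-0.3, -0.4, 0.4]
gripper_width: -0.1
grasp_force: 0.0
```

Emit:
jog_arm:
  plan:
    - [0, [-0.4, 0.3, 0], [0, 0, 0]]
    - [0, [-0.867, 0.61, 0], [0, 0, 0]]
    - [0, [-0.867, 0.61, 0], [0, 0, 0]]

```text
clock: 1.6
position: [434.9, -277.6, 231.0]
ee_rot: [-0.132, 0.991, 0.0, -0.0]
contact_force: [-1.0, -0.9, 0.1]
gripper_width: 0.1
grasp_force: 0.0
```

Emit:
jog_arm:
  plan:
    - [0, [-0.4, 0.3, 0], [0, 0, 0]]
    - [0, [-0.867, 0.61, 0], [0, 0, 0]]
    - [0, [-0.867, 0.61, 0], [0, 0, 0]]
    - [0, [-0.867, 0.61, 0], [0, 0, 0]]
    - [0, [-0.867, 0.61, 0], [0, 0, 0]]

```text
clock: 2.22
position: [500.6, -198.4, 231.2]
ee_rot: [-0.129, 0.992, 0.0, -0.0]
contact_force: [0.8, -0.5, -0.6]
gripper_width: 0.3
grasp_force: 0.0
```

Emit:
jog_arm:
  plan:
    - [0, [-0.01, 0.02, 0.4], [0, 0, 0]]
    - [0, [-0.01, 0.02, 0.8], [0, 0, 0]]
    - [0, [-0.01, 0.02, 1.0], [0, 0, 0]]
    - [0, [-0.01, 0.02, 1.0], [0, 0, 0]]
    - [0, [-0.01, 0.02, 1.0], [0, 0, 0]]

```text
clock: 2.85
position: [502.5, -195.5, 132.5]
ee_rot: [-0.13, 0.991, -0.0, 0.001]
contact_force: [0.1, -0.1, 0.6]
gripper_width: -0.3
grasp_force: 0.0
```

```bash
python3 - <<'E'
from h import *
s=read_state(); d=get_image("wrist"); save(d,"pics/w1.png")
A=np.eye(4);A[:3,:3]=R.from_quat(s["ee_rot"]).as_matrix();A[:3,3]=s["position"]
T=A@np.array(d["tool_from_camera"])
v,u=np.mgrid[:480,:640];Z=d["range_z"].ravel()
q=cv2.undistortPoints(np.c_[u.ravel(),v.ravel()].astype(float).reshape(-1,1,2),np.array(d["intrinsics"]),np.array(d["distortion"])).reshape(-1,2)
W=(np.c_[q,np.ones(len(q))]*Z[:,None])@T[:3,:3].T+T[:3,3]
m=(Z>0)&(abs(W[:,2]-50)<6)&(np.hypot(W[:,0]-501.4,W[:,1]+196.5)<25)
print(s["position"],m.sum(),W[m].mean(0),W[m].min(0),W[m].max(0))
E
```

```text
[ 502.48635966 -195.4901356   132.48610745] 1081 [ 498.55740007 -198.07921217   49.88417641] [ 488.38029017 -208.54003452   46.81018919] [ 509.45433812 -187.23302699   52.35986813]
```

View pics/w1.png

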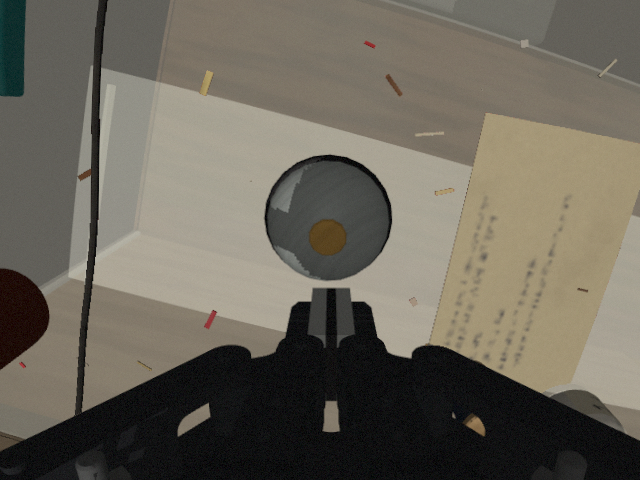

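The wrist view shows the cap at (328,237), just ahead of the fingertips. It measures about 3 mm off my position, so I correct and descend to just above it.

Emit:
jog_arm:
  plan:
    - [0, [0.03, -0.01, 0.3], [0, 0, 0]]
    - [0, [0.03, -0.01, 0.6], [0, 0, 0]]
    - [0, [0.03, -0.01, 0.75], [0, 0, 0]]
    - [0, [0.03, -0.01, 0.78], [0, 0, 0]]
    - [0, [0.03, -0.01, 0.78], [0, 0, 0]]

```text
clock: 3.52
position: [500.2, -196.6, 54.2]
ee_rot: [-0.131, 0.991, -0.0, 0.001]
contact_force: [-0.1, 0.0, 0.5]
gripper_width: 0.2
grasp_force: 0.0
```

Emit:
jog_arm:
  plan:
    - [0, [0, 0, 0.02], [0, 0, 0]]
    - [0, [0, 0, 0.04], [0, 0, 0]]
    - [0, [0, 0, 0.06], [0, 0, 0]]
    - [0, [0, 0, 0.06], [0, 0, 0]]
    - [0, [0, 0, 0.06], [0, 0, 0]]

```text
clock: 4.15
position: [499.8, -196.5, 47.6]
ee_rot: [-0.131, 0.991, -0.0, 0.0]
contact_force: [0.8, -0.3, 2.2]
gripper_width: 0.1
grasp_force: 1.2
```

Emit:
jog_arm:
  plan:
    - [0, [0, 0, 0.01], [0, 0, 0]]
    - [0, [0, 0, 0.02], [0, 0, 0]]
    - [0, [0, 0, 0.03], [0, 0, 0]]
    - [0, [0, 0, 0.03], [0, 0, 0]]
    - [0, [0, 0, 0.03], [0, 0, 0]]

```text
clock: 4.78
position: [499.8, -196.5, 44.5]
ee_rot: [-0.131, 0.991, -0.0, 0.0]
contact_force: [1.0, 0.5, 3.8]
gripper_width: 0.3
grasp_force: 1.8
```

Emit:
jog_arm:
  plan:
    - [0, [0, 0, 0.005], [0, 0, 0]]
    - [0, [0, 0, 0.01], [0, 0, 0]]
    - [0, [0, 0, 0.01], [0, 0, 0]]

```text
clock: 5.15
position: [499.8, -196.5, 44.0]
ee_rot: [-0.131, 0.991, -0.0, 0.0]
contact_force: [0.2, 1.5, 7.2]
gripper_width: -0.2
grasp_force: 3.7
```

The force jumped to 7 N, so the plunger has bottomed and the bell has rung. I rise straight up and travel to the red spool: total tool shift x −79, y +341.

Emit:
jog_arm:
  plan:
    - [0, [0, 0, -0.1], [0, 0, 0]]
    - [0, [0, 0, -0.4], [0, 0, 0]]
    - [0, [0, 0, -0.8], [0, 0, 0]]
    - [0, [0, 0, -1.0], [0, 0, 0]]
    - [0, [0, 0, -1.0], [0, 0, 0]]

```text
clock: 5.78
position: [499.1, -196.4, 144.3]
ee_rot: [-0.13, 0.991, 0.0, 0.001]
contact_force: [0.1, -0.2, 0.2]
gripper_width: -0.2
grasp_force: 0.0
```

Emit:
jog_arm:
  plan:
    - [0, [0, 0, -0.4], [0, 0, 0]]
    - [0, [0, 0, -0.86], [0, 0, 0]]
    - [0, [0, 0, -0.86], [0, 0, 0]]

```text
clock: 6.15
position: [500.3, -196.6, 231.3]
ee_rot: [-0.131, 0.991, -0.001, 0.002]
contact_force: [-0.6, 0.3, -0.5]
gripper_width: 0.1
grasp_force: 0.0
```

Emit:
jog_arm:
  plan:
    - [0, [-0.1, 0.42, 0], [0, 0, 0]]
    - [0, [-0.197, 0.854, 0], [0, 0, 0]]
    - [0, [-0.197, 0.854, 0], [0, 0, 0]]

```text
clock: 6.52
position: [494.7, -106.8, 226.9]
ee_rot: [-0.132, 0.991, 0.001, -0.002]
contact_force: [-0.1, -0.5, -0.6]
gripper_width: -0.5
grasp_force: 0.0
```

Emit:
jog_arm:
  plan:
    - [0, [-0.1, 0.42, 0], [0, 0, 0]]
    - [0, [-0.197, 0.854, 0], [0, 0, 0]]
    - [0, [-0.197, 0.854, 0], [0, 0, 0]]

```text
clock: 6.9
position: [492.2, -19.9, 227.5]
ee_rot: [-0.132, 0.991, 0.0, -0.002]
contact_force: [0.1, -0.1, -0.1]
gripper_width: 0.4
grasp_force: 0.0
```

Emit:
jog_arm:
  plan:
    - [0, [-0.1, 0.42, 0], [0, 0, 0]]
    - [0, [-0.197, 0.854, 0], [0, 0, 0]]
    - [0, [-0.197, 0.854, 0], [0, 0, 0]]

```text
clock: 7.28
position: [489.7, 67.1, 227.8]
ee_rot: [-0.132, 0.991, -0.0, -0.001]
contact_force: [-0.1, -0.8, 0.7]
gripper_width: 0.1
grasp_force: 0.0
```

Emit:
jog_arm:
  plan:
    - [0, [-0.1, 0.42, 0], [0, 0, 0]]
    - [0, [-0.197, 0.854, 0], [0, 0, 0]]
    - [0, [-0.197, 0.854, 0], [0, 0, 0]]
    - [0, [-0.197, 0.854, 0], [0, 0, 0]]

```text
clock: 7.78
position: [486.8, 152.5, 228.4]
ee_rot: [-0.13, 0.992, -0.001, -0.001]
contact_force: [0.4, -0.5, 0.3]
gripper_width: 0.2
grasp_force: 0.0
```

```bash
python3 - <<'E'
from h import *
s=read_state(); d=get_image("wrist"); save(d,"pics/w2.png"); t=get_image("top"); save(t,"pics/t2.png")
print(s["clock"],s["position"],s["joints"])
A=np.eye(4);A[:3,:3]=R.from_quat(s["ee_rot"]).as_matrix();A[:3,3]=s["position"]
T=A@np.array(d["tool_from_camera"])
v,u=np.mgrid[:480,:640];Z=d["range_z"].ravel()
q=cv2.undistortPoints(np.c_[u.ravel(),v.ravel()].astype(float).reshape(-1,1,2),np.array(d["intrinsics"]),np.array(d["distortion"])).reshape(-1,2)
W=(np.c_[q,np.ones(len(q))]*Z[:,None])@T[:3,:3].T+T[:3,3]
m=(Z>0)&(abs(W[:,2]-60)<6)&(np.hypot(W[:,0]-487,W[:,1]-154)<32)
print(m.sum(),W[m].mean(0),np.ptp(W[m],axis=0))
E
```

```text
7.775 [486.83462207 152.52957291 228.37963765] [ 6.22163003e-01  1.92602546e-01 -2.71915354e-01 -9.05950946e-05
 -1.10870889e+00 -1.93238331e+00]
2176 [483.81998747 153.21766369  60.02663988] [40.18001133 39.52112772  8.20720363]
```

View pics/w2.png

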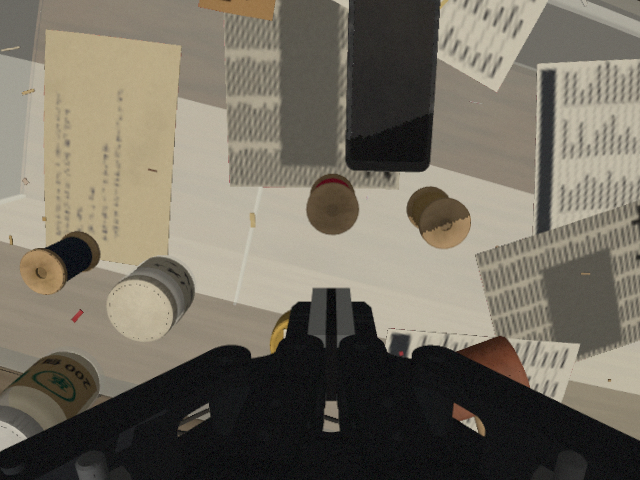

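The wrist view shows the red-wound spool at (332,205) directly below and ahead of the tips, with the tan one at (445,222). I descend 138 mm, so the tips stop 30 mm above its top, and hold.

Emit:
jog_arm:
  plan:
    - [0, [0.01, 0, 0.4], [0, 0, 0]]
    - [0, [0.01, 0, 0.8], [0, 0, 0]]
    - [0, [0.01, 0, 1.0], [0, 0, 0]]
    - [0, [0.01, 0, 1.0], [0, 0, 0]]

```text
clock: 8.38
position: [485.3, 152.0, 127.9]
ee_rot: [-0.13, 0.992, -0.001, -0.002]
contact_force: [0.8, 0.0, 0.4]
gripper_width: -0.2
grasp_force: 0.0
```

Emit:
jog_arm:
  plan:
    - [0, [0, 0, 0.2], [0, 0, 0]]
    - [0, [0, 0, 0.38], [0, 0, 0]]
    - [0, [0, 0, 0.38], [0, 0, 0]]
    - [0, [0, 0, 0.38], [0, 0, 0]]
    - [0, [0, 0, 0.38], [0, 0, 0]]
    - [0, [0, 0, 0.38], [0, 0, 0]]
    - [0, [0, 0, 0.38], [0, 0, 0]]
    - [0, [0, 0, 0.38], [0, 0, 0]]
    - [0, [0, 0, 0.38], [0, 0, 0]]
    - [0, [0, 0, 0.38], [0, 0, 0]]

```text
clock: 9.62
position: [486.1, 153.7, 91.3]
ee_rot: [-0.131, 0.991, -0.0, -0.0]
contact_force: [0.0, 0.4, 0.6]
gripper_width: 0.0
grasp_force: 0.0
```

Emit:
jog_arm:
  plan:
    - [0, [0, 0, 0], [0, 0, 0]]
    - [0, [0, 0, 0], [0, 0, 0]]
    - [0, [0, 0, 0], [0, 0, 0]]
    - [0, [0, 0, 0], [0, 0, 0]]
    - [0, [0, 0, 0], [0, 0, 0]]
    - [0, [0, 0, 0], [0, 0, 0]]
    - [0, [0, 0, 0], [0, 0, 0]]
    - [0, [0, 0, 0], [0, 0, 0]]
    - [0, [0, 0, 0], [0, 0, 0]]
    - [0, [0, 0, 0], [0, 0, 0]]

```text
clock: 10.88
position: [486.1, 153.7, 91.3]
ee_rot: [-0.131, 0.991, 0.0, -0.0]
contact_force: [0.3, 0.4, 0.5]
gripper_width: 0.0
grasp_force: 0.0
```

Emit:
jog_arm:
  plan:
    - [0, [0, 0, -0.4], [0, 0, 0]]
    - [0, [0, 0, -0.8], [0, 0, 0]]
    - [0, [0, 0, -1.0], [0, 0, 0]]
    - [0, [0, 0, -1.0], [0, 0, 0]]

```text
clock: 11.38
position: [486.9, 154.2, 192.8]
ee_rot: [-0.131, 0.991, 0.001, 0.002]
contact_force: [0.2, -0.0, -0.7]
gripper_width: -0.3
grasp_force: 0.0
```

Emit:
jog_arm:
  plan:
    - [0, [0, 0, -0.38], [0, 0, 0]]
    - [0, [0, 0, -0.38], [0, 0, 0]]
    - [0, [0, 0, -0.38], [0, 0, 0]]

```text
clock: 11.75
position: [485.3, 153.4, 227.7]
ee_rot: [-0.13, 0.991, -0.0, -0.001]
contact_force: [-0.9, -0.2, -0.3]
gripper_width: -0.2
grasp_force: 0.0
```

Emit:
jog_arm:
  plan:
    - [0, [-0.35, -0.07, 0], [0, 0, 0]]
    - [0, [-0.69, -0.14, 0], [0, 0, 0]]
    - [0, [-0.69, -0.14, 0], [0, 0, 0]]

```text
clock: 12.12
position: [557.2, 157.8, 226.3]
ee_rot: [-0.13, 0.992, -0.001, -0.002]
contact_force: [-0.7, -1.4, 0.0]
gripper_width: -0.0
grasp_force: 0.0
```

Emit:
jog_arm:
  plan:
    - [0, [-0.35, -0.07, 0], [0, 0, 0]]
    - [0, [-0.69, -0.14, 0], [0, 0, 0]]
    - [0, [-0.69, -0.14, 0], [0, 0, 0]]
    - [0, [-0.69, -0.14, 0], [0, 0, 0]]

```text
clock: 12.62
position: [625.4, 162.1, 228.0]
ee_rot: [-0.13, 0.991, -0.0, -0.001]
contact_force: [-0.2, -0.2, 0.2]
gripper_width: 0.3
grasp_force: 0.0
```

```bash
python3 - <<'E'
from h import *
s=read_state(); d=get_image("wrist"); save(d,"pics/w3.png")
print(s["clock"],s["position"])
E
```

```text
12.625 [625.39807027 162.06901378 227.95504189]
```

View pics/w3.png

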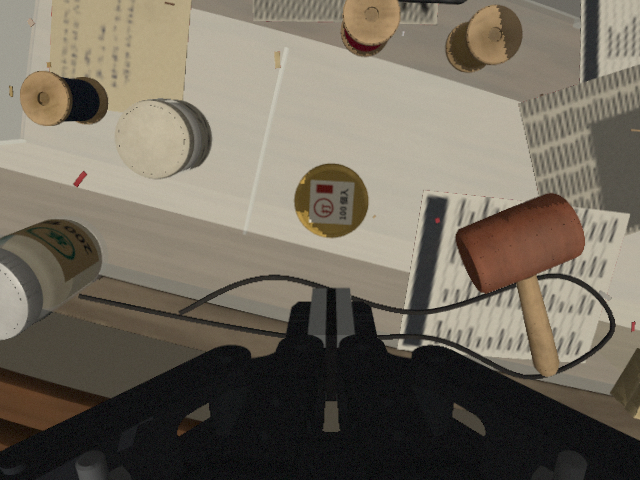

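The gold tin sits at (331,200), centred in line with the fingertips as the red spool was, with the mallet and jar well clear. I descend to z≈55 and hold.

Emit:
jog_arm:
  plan:
    - [0, [0, 0, 0.4], [0, 0, 0]]
    - [0, [0, 0, 0.8], [0, 0, 0]]
    - [0, [0, 0, 1.0], [0, 0, 0]]
    - [0, [0, 0, 1.0], [0, 0, 0]]

```text
clock: 13.18
position: [624.8, 161.9, 127.8]
ee_rot: [-0.131, 0.991, -0.001, -0.002]
contact_force: [-0.6, -0.3, -0.3]
gripper_width: -0.2
grasp_force: 0.0
```

Emit:
jog_arm:
  plan:
    - [0, [0, 0, 0.3], [0, 0, 0]]
    - [0, [0, 0, 0.6], [0, 0, 0]]
    - [0, [0, 0, 0.72], [0, 0, 0]]
    - [0, [0, 0, 0.72], [0, 0, 0]]
    - [0, [0, 0, 0.72], [0, 0, 0]]
    - [0, [0, 0, 0.72], [0, 0, 0]]
    - [0, [0, 0, 0.72], [0, 0, 0]]
    - [0, [0, 0, 0.72], [0, 0, 0]]
    - [0, [0, 0, 0.72], [0, 0, 0]]
    - [0, [0, 0, 0.72], [0, 0, 0]]

```text
clock: 14.42
position: [626.6, 162.3, 57.3]
ee_rot: [-0.131, 0.991, -0.0, -0.0]
contact_force: [-0.0, 0.1, 0.6]
gripper_width: 0.1
grasp_force: 0.0
```

Emit:
jog_arm:
  plan:
    - [0, [0, 0, 0], [0, 0, 0]]
    - [0, [0, 0, 0], [0, 0, 0]]
    - [0, [0, 0, 0], [0, 0, 0]]
    - [0, [0, 0, 0], [0, 0, 0]]
    - [0, [0, 0, 0], [0, 0, 0]]
    - [0, [0, 0, 0], [0, 0, 0]]
    - [0, [0, 0, 0], [0, 0, 0]]
    - [0, [0, 0, 0], [0, 0, 0]]
    - [0, [0, 0, 0], [0, 0, 0]]
    - [0, [0, 0, 0], [0, 0, 0]]

```text
clock: 15.68
position: [626.7, 162.4, 57.3]
ee_rot: [-0.131, 0.991, -0.0, 0.0]
contact_force: [-0.1, -0.7, -0.1]
gripper_width: 0.4
grasp_force: 0.0
```

Emit:
jog_arm:
  plan:
    - [0, [0, 0, 0], [0, 0, 0]]
    - [0, [0, 0, 0], [0, 0, 0]]
    - [0, [0, 0, 0], [0, 0, 0]]
    - [0, [0, 0, 0], [0, 0, 0]]
    - [0, [0, 0, 0], [0, 0, 0]]
    - [0, [0, 0, 0], [0, 0, 0]]
    - [0, [0, 0, 0], [0, 0, 0]]
    - [0, [0, 0, 0], [0, 0, 0]]

```text
clock: 16.68
position: [626.7, 162.4, 57.3]
ee_rot: [-0.131, 0.991, 0.0, 0.0]
contact_force: [-0.1, 0.0, -0.8]
gripper_width: 0.1
grasp_force: 0.0
```

```bash
python3 -c "
from h import *
s=read_state();print(s['clock'],s['position'],s['contact_force']);print(job_done())"
```

```text
16.675 [626.66407747 162.35275925  57.32551216] [-0.06652029  0.04594221 -0.77416122]
the job is handed in; nothing more can be done
None
```

The job is handed in (no verdict came back): I pressed the bell to the bottom of its travel at about 7 N, held the fingertips about 3 cm above the red spool for over two seconds, and finished the same way over the gold tin, with no contact felt except on the bell.

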